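Build a pastry chilling stack and probe the marble

TASK

Build the pastry chilling stack: lay the blue separator sheet flat in the middle of the dark stone base, lengthwise along it, and set the marble slab squarely on the sheet, red dot up, without dropping it. Then lift the orange surface thermometer out of its wooden block and press its tip lightly on the red dot, holding it upright with the sprung tip about half way in. Finish while still holding it there, and leave the groceries and crockery where they stand.

Things in the scene. Friction and masses are not known exactly. Their poses are not given: they have to be found in the camera images.
- base: Dark, nearly black stone base plate with rubber feet, 140x84x20 mm (x, y, z), fixed to the worktop. Origin at the centre of its underside; x along its length, z up; its flat top is 20 mm above the origin.
- sheet: Blue stiff plastic separator sheet, 120x56x10 mm, lying loose and flat on the worktop, 0.06 kg. Origin at the centre of its underside; x along its length, y across the 56 mm width (grip it across the width), z up. Either end may lie at either end of the base.
- slab: White marble slab, 120x56x18 mm, lying loose and flat on the worktop, about 0.33 kg, with a red dot of 16 mm diameter on its top near one end. Origin at the centre of its underside; x along its length towards the dot's end, y across the 56 mm width (grip it across the width), z up. The dot may end at either end of the stack.
- spot (a point): Centre of the red dot on the top face of the marble slab: 40 mm from the slab's origin along its +x, 18 mm above its underside.
- block: Light wooden block, 64x64x80 mm, fixed to the worktop, with an upright 17 mm hole through its middle in which the thermometer stands, its tip 5 mm above the worktop. Origin at the centre of its underside; z up.
- probe: Orange thermometer, 190 mm, 0.13 kg, upright in the block. Origin: end of its tip when fully out; z up along the handle. Heights from there: sprung tip 10 mm wide; 28-75 mm steel sleeve, 12 mm diameter; 75-81 mm black collar, 32 mm diameter, resting on the block; 81-190 mm square handle 26x26 mm (faces across x and y), display on -x. Lift 80 mm to clear the block.
- probe_tip (a joint): How far the thermometer's sprung tip is pushed in, in m: 0 fully out, 0.012 pushed home. The spring gives 0.3 N per mm (1.8 N half way in).
- tip (a point): The contact point at the very end of the thermometer's tip (centre of the brass end); moves with the tip.
- mug: Bystander, to be left alone: white mug with blue dots, 92x127x93 mm, loose. Origin at the centre of its underside.
- spice_a: Bystander, to be left alone: spice jar with yellow-brown cap, 42x42x96 mm, loose. Origin at the centre of its underside.
- spice_b: Bystander, to be left alone: spice jar with black cap and green label, 44x44x105 mm, loose. Origin at the centre of its underside.
- tomato: Bystander, to be left alone: red tomato, 69x69x71 mm, loose. Origin at the centre of its underside.
- lemon: Bystander, to be left alone: yellow lemon, 73x53x53 mm, loose. Origin at the centre of its underside.
- onion: Bystander, to be left alone: red onion, 64x67x71 mm, loose. Origin at the centre of its underside.
Not all that is in view belongs to the job. Of the things shaped like the sheet, the blue one is meant.

How it is judged:
On the way, in this order (a step that is already met when the one before it is completed fails the run):
1. the blue sheet lies on the base, centred and lengthwise, released (horizontal distance between sheet and base below 0.015 m and z of sheet in the frame of base between 0.016 and 0.024 m and angle between the x axis of sheet and the x axis of base, either way round below 0.17 rad and contact force between the fingers and sheet below 0.1 N and linear speed of sheet below 0.03 m/s), for 0.2 s.
2. the marble slab lies square on the sheet with the dot up, released (horizontal distance between sheet and base below 0.015 m and z of sheet in the frame of base between 0.016 and 0.024 m and angle between the x axis of sheet and the x axis of base, either way round below 0.17 rad and horizontal distance between slab and sheet below 0.015 m and z of slab in the frame of sheet between 0.006 and 0.014 m and angle between the x axis of slab and the x axis of sheet, either way round below 0.17 rad and contact force between the fingers and slab below 0.1 N and linear speed of slab below 0.03 m/s), for 0.2 s.
3. the thermometer is in the fingers, clear of its block (contact force between the fingers and probe above 1 N and contact force between probe and block below 0.1 N and height (world z) of probe above 0.045 m), for 0.2 s.
At the end, for the whole second after the job is handed in: Thermometer held in the fingers, out of its block, at rest, upright within 7 degrees, tip within 8 mm of the dot centre, pushed in 2 to 11 mm, 0.6 to 3.3 N on the slab; fingers off the slab; slab on sheet on base, each centred within 15 mm, aligned within 10 degrees (horizontal distance between sheet and base below 0.015 m and z of sheet in the frame of base between 0.016 and 0.024 m and angle between the x axis of sheet and the x axis of base, either way round below 0.17 rad and horizontal distance between slab and sheet below 0.015 m and z of slab in the frame of sheet between 0.006 and 0.014 m and angle between the x axis of slab and the x axis of sheet, either way round below 0.17 rad and angle between slab's own z axis and vertical below 0.06 rad and contact force between the fingers and slab below 0.1 N and linear speed of each of slab, probe below 0.02 m/s and contact force between the fingers and probe above 1 N and contact force between probe and block below 0.1 N and angle between probe's own z axis and vertical below 0.13 rad and distance between tip and spot below 0.008 m and contact force between probe and slab between 0.6 and 3.3 N and value of joint probe_tip between 0.002 and 0.011 m); the arm keeps its last pose, push and grip.
It fails at once if the thermometer is jammed against the slab with more than 10 N (contact force between probe and slab above 10 N).
It fails at once if the slab is dropped (linear speed of slab above 0.5 m/s and contact force between the fingers and slab below 0.1 N).
It fails at once if groceries or crockery are shifted by more than 30 mm (distance of any of mug, spice_a, spice_b, tomato, lemon, onion from where it was at the start of the episode above 0.03 m).
It also fails if it takes over 59 s, if anything falls off the work surface, if the arm or the gripper's body presses on something with over 40 N, if the wrist force passes 120 N, or if a joint passes its speed limit or range.

ROBOT

A 7-joint arm with a two-finger parallel gripper is mounted at the origin on a cart in front of the work surface, level with it; the furniture and walls round the work are solid. World frame = base frame: x ahead of the robot, y to its left, z up, the work surface at z = 0. Lengths are in m, angles in rad, forces in N, time in s.
With the tool pointing down it reaches from about 0.425 to 1.025 m from the base axis. Payload 3.6 kg.
Tool frame: the origin (TCP) lies at the very end of the fingers, on their centre line; the grasp point (between the pads) lies 19 mm behind it; z points along the fingers, y is the line along which they close (so a half turn about z gives the same grasp; the last joint's range is limited). The gripper opens to 85 mm and grips with 20 to 120 N. Pads are 22 mm wide; open, the fingers measure 114 mm over their backs; the gripper's body (76 mm by 85 mm) begins 54 mm behind the grasp point. The pads swing forward as they close: fully open they stand 13 mm farther back than shut.
Start: joints at [-1.214, 0.591, 0.048, 1.609, -0.033, 0.943, -0.034], TCP at [0.315, 0.653, 0.231] pointing down, gripper open.
Joint ranges: [-2.69, 2.69], [-0.47, 2.24], [-1.27, 1.36], [0.19, 2.51], [-1.53, 4.68], [0.08, 2.07], [-3.09, 3.09]. Speed limits (rad/s): [2.57, 2.57, 3.14, 3.14, 3.14, 3.14, 3.14].

INTERFACE

Orientations are given as a unit quaternion [w, x, y, z].
In Python, from workcell import robot gives the robot as it stands. The module is installed in compiled form; this text tells all that it offers.
- The arm moves only by the tool apply_moves, never from a script. Its argument "steps" is text: rows parted by semicolons, each of 5 numbers parted by spaces: the shift along the tool's x, y, z in cm, then the turn about the tool's z in degrees, then the opening, from 0 (shut) to 1 (fully open). In form: x y z yaw hand; .... A call has exactly 10 rows; each row shifts and turns the commanded pose from where the row before left it, along the tool's axes as they then stand; what a row does not reach is not made up. A row lasts 1/12 s, in which the tool goes at most 41.7 mm and 7.16 degrees, less where a joint would pass 70% of its speed; a pose out of reach is approached as far as the arm can. A call with a gripper value outside its range is refused whole. The fingers move at their own pace and stop on an object; "newtons" is the grip in N (left out, the last holds). Time passes only in rows, so rows that do not move let the fingers close, or fill a call up. It gives the time, the measured TCP pose, the force, the opening and the grip force at its end, in the units of the state.
- robot.sense(): the state, without advancing time (a new reading comes with each control period).
- robot.read_camera(name): name is "scene" or "top" or "wrist"; returns the picture (400x640x3 uint8, red, green, blue); there is no depth.
- robot.camera_info(name): a dict with "fx", "fy", "cx", "cy" (pixels), "position" and "rotation" of the camera in the world. Camera axes: x right, y up, looking along -z (the intrinsics and any distortion apply to the point x, -y, -z); pixel columns grow to the right and rows downward; lengths in m; the calibration is good to about 2 mm. A picture is of the moment at which its call begins: read the wrist's pose just before it. camera_info takes no time and is no camera call; for the wrist camera it gives the pose at the moment of the call.
- robot.job_done(): hands the job in; it is judged then, once.
Trained networks look in the newest picture that a camera, given by its name, has taken for a name from the list of things; names that differ only in an ending like _2 or _b are one class to them, and where a whole thing is asked for, a point or a joint stands for the part that bears it (a point fixed in the world has none). Each returns a list of dicts, best first, with "conf" (0 to 1); they miss things now and then, are a little off and sometimes report something else, mostly with a low value. They report only what shows in the picture. A call takes as long as a camera call. They do not tell look-alikes from the thing itself.
- robot.masks_of(target, camera): "region" (400x640 bool, what is visible of it) and "xy" ([column, row] in pixels, amid what is visible of it).
The state is a dict: "time": time; "q": joint angles; "qvel": joint speeds; "joint_torque": joint torques, N m; "tool_pos": TCP position; "tcp_rot": TCP orientation; "wrist_force": force on the tool from outside, world axes, zero at the start; "wrist_torque": the same for the moment, N m; "gripper_width": finger opening in m; "finger_force": force on a finger pad.
Only numpy, scipy, OpenCV 4.12 (cv2) and the standard library are available. Lean on these libraries where they do the work, as an engineer would, in place of code of your own. Each camera call takes 0.05 s, during which the arm holds its last target. There are 200 camera calls.

## Working session

There is one attempt and no reset: what is moved stays moved. The work goes in short steps, Python scripts to look and compute and a tool call to move; the robot and the scene stay as the last step left them, time stands still between calls to the robot, and variables do not carry over. Pictures are saved under pics/ and viewed, at most 10 in all, crops included, and the job is handed in when it is done.

Besides the shell and the picture viewer there is one more tool, called after "Emit:" as name(argument=value, ...) on one line, values as JSON. apply_moves: Moves the arm, as the interface text tells. Its arguments: {"type":"object","properties":{"steps":{"type":"string"},"newtons":{"type":"number"}},"required":["steps"]}

```bash
mkdir -p pics; python3 - <<'E'
from workcell import robot
import cv2, numpy as np
s=robot.sense(); print(s['time'],s['tool_pos'],s['tcp_rot'],s['gripper_width'])
ims=[]
for n in ['scene','top']:
    im=robot.read_camera(n); cv2.imwrite(f'pics/{n}0.png',im[:,:,::-1]); i=robot.camera_info(n); print(n,i)
print(robot.camera_info('wrist'))
E
```

```text
0.0 [0.31484097 0.65212501 0.23014529] [-1.93585655e-04  2.22962472e-01  9.74826380e-01 -1.10827138e-03] 0.0853805135729935
scene {'fx': 447.0120844041101, 'fy': 447.0120844041101, 'cx': 314.38399949969477, 'cy': 197.34749462973633, 'position': array([0.17458083, 0.80073099, 1.29448373]), 'rotation': array([-0.21325668, -0.07026444,  0.2770314 ,  0.93425805])}
top {'fx': 477.26677858400643, 'fy': 477.26677858400643, 'cx': 317.56192091822425, 'cy': 204.18589117234453, 'position': array([0.27172822, 0.04405446, 1.37838761]), 'rotation': array([ 0.71220426,  0.07132252, -0.07341138, -0.69447028])}
{'fx': 310.6188247776725, 'fy': 310.6188247776725, 'cx': 319.87834937687745, 'cy': 197.4737672938645, 'position': array([0.25589195, 0.68112544, 0.37362689]), 'rotation': array([ 0.83923298, -0.11224555, -0.06930677,  0.52752773])}
```

View pics/scene0.png

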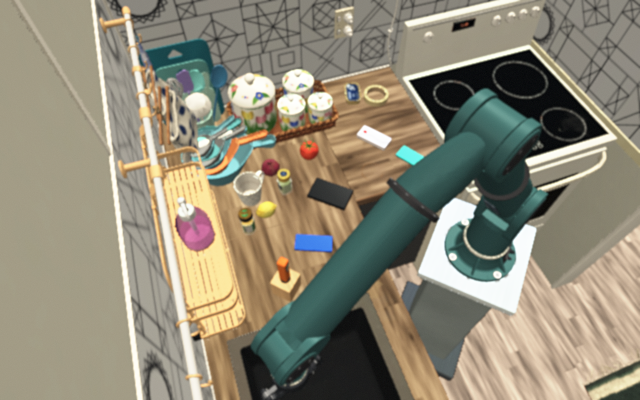

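View pics/top0.png

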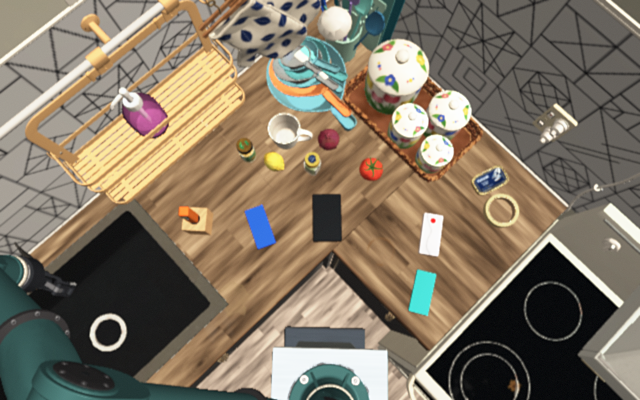

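Top view: the base is at (327,218) and the slab at (431,233), with its red dot at (433,221). The block with the thermometer is at (195,218). There are two candidates for the sheet: deep blue at (260,227) and turquoise at (423,293). The deep blue one fits "blue". I'll confirm it in a crop and measure in the same step.

```bash
cat > h.py <<'E'
from workcell import robot
import cv2, numpy as np
from scipy.spatial.transform import Rotation as R
def rot(q): return R.from_quat(np.r_[q[1:],q[0]]).as_matrix()
def rays(i,px):
    px=np.atleast_2d(px).astype(float)
    d=np.c_[(px[:,0]-i['cx'])/i['fx'],-(px[:,1]-i['cy'])/i['fy'],-np.ones(len(px))]
    return i['position'], d@rot(i['rotation']).T
def onplane(i,px,z):
    p,d=rays(i,px); return p+d*((z-p[2])/d[:,2])[:,None]
def tri(obs):  # [(info,px)]
    A=np.zeros((3,3));b=np.zeros(3)
    for i,px in obs:
        p,d=rays(i,px);d=d[0]/np.linalg.norm(d[0]);M=np.eye(3)-np.outer(d,d);A+=M;b+=M@p
    return np.linalg.solve(A,b)
def rect(i,region,z):
    """world rectangle of a mask on plane z: centre, long-axis angle(deg), sizes"""
    c,_=cv2.findContours(region.astype(np.uint8),cv2.RETR_EXTERNAL,cv2.CHAIN_APPROX_NONE)
    c=max(c,key=cv2.contourArea)[:,0,:]
    w=onplane(i,c,z)[:,:2]
    (cx,cy),(a,b),t=cv2.minAreaRect((w*1000).astype(np.float32))
    if a<b: t+=90;a,b=b,a
    return np.round([cx,cy,(t+90)%180-90,a,b],1)
def tool():
    s=robot.sense();M=rot(s['tcp_rot']);return s,M
E
python3 - <<'E'
from h import *
im=robot.read_camera('top')
crop=np.vstack([cv2.resize(im[180:340,225:465],None,fx=2.5,fy=2.5,interpolation=cv2.INTER_CUBIC)])
cv2.imwrite('pics/crop.png',crop[:,:,::-1])
robot.read_camera('scene')
H={'base':.02,'sheet':.01,'slab':.018,'block':.08,'probe':.19}
I={c:robot.camera_info(c) for c in('top','scene')}
for n in H:
    for c in I:
        for m in robot.masks_of(n,c)[:3]:
            if m['conf']>.2: print(n,c,round(m['conf'],2),np.round(m['xy']),m['region'].sum(),rect(I[c],m['region'],H[n]), np.round(onplane(I[c],[m['xy']],H[n])[0],3))
for n in ['mug','spice_a','lemon','tomato','onion']:
    for m in robot.masks_of(n,'top')[:2]:
        if m['conf']>.3: print(n,np.round(onplane(I['top'],[m['xy']],.04)[0],3))
E
```

```text
base top 0.94 [327. 219.] 1378 [516.3  16.8   1.5 138.1  83.7] [0.511 0.015 0.02 ]
base scene 0.73 [330. 192.] 954 [514.7  20.    2.1 145.4  95.3] [0.517 0.014 0.02 ]
sheet top 0.96 [421. 293.] 871 [ 309.7 -256.8  -14.2  120.9   57.9] [ 0.308 -0.255  0.01 ]
sheet top 0.59 [260. 224.] 817 [485.5 209.7  21.7 122.1  57.9] [0.493 0.209 0.01 ]
sheet scene 0.98 [314. 246.] 630 [486.3 210.2  21.5 122.8  62.2] [0.476 0.22  0.01 ]
sheet scene 0.79 [407. 157.] 260 [ 327.2 -260.3  -13.2   78.3   57.8] [ 0.329 -0.25   0.01 ]
slab top 0.56 [428. 234.] 815 [ 474.4 -282.5   -8.6  120.3   57.8] [ 0.474 -0.277  0.018]
slab top 0.45 [374. 168.] 400 [ 663.8 -110.5  -43.4   69.2   63.2] [ 0.669 -0.121  0.018]
slab scene 0.64 [371. 136.] 489 [ 471.  -278.    -8.7  126.6   73. ] [ 0.485 -0.28   0.018]
slab scene 0.3 [249. 190.] 809 [778.1 121.8 -60.5 145.7 101.6] [0.774 0.125 0.018]
block top 0.79 [202. 223.] 566 [487.2 373.2  87.3  85.6  73.2] [0.48  0.361 0.08 ]
block top 0.74 [374. 169.] 466 [ 647.7 -104.6  -13.1   70.6   66.3] [ 0.648 -0.113  0.08 ]
block scene 0.7 [290. 287.] 508 [482.4 393.9  88.7  83.9  78.4] [0.465 0.398 0.08 ]
probe top 0.57 [192. 214.] 247 [483.2 368.7  58.3  61.4  29.1] [0.487 0.361 0.19 ]
probe top 0.52 [310. 165.] 302 [624.9  60.6   1.5  59.2  41.5] [0.621 0.064 0.19 ]
probe scene 0.78 [283. 268.] 296 [480.2 398.7 -58.5  76.9  35.4] [0.482 0.397 0.19 ]
mug [0.768 0.146 0.04 ]
spice_a [0.71  0.252 0.04 ]
spice_a [0.668 0.063 0.04 ]
lemon [0.674 0.171 0.04 ]
tomato [ 0.659 -0.125  0.04 ]
onion [0.75 0.02 0.04]
onion [ 0.473 -0.273  0.04 ]
```

View pics/crop.png

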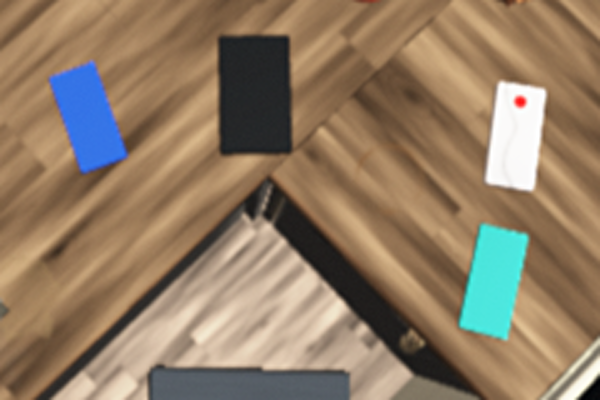

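The crop confirms the deep blue sheet at top (260,227). The turquoise one at (423,293) is the decoy, and the dot is at the slab's far (+x) end. Both views agree on the position to within a few mm, so I'll move over the blue sheet.

Emit:
apply_moves(steps="-2.9 -2.7 0 0 1; -2.9 -2.7 0 0 1; -2.9 -2.7 0 0 1; -2.9 -2.7 0 0 1; -2.9 -2.7 0 0 1; -2.9 -2.7 0 0 1; -2.9 -2.7 0 0 1; -2.9 -2.7 0 0 1; -2.9 -2.7 0 0 1; -2.9 -2.7 0 0 1", newtons=30)

```text
time: 1.78
tool_pos: [0.4595, 0.282, 0.2317]
tcp_rot: [0.0, 0.223, 0.975, 0.0]
wrist_force: [0.4, -0.1, 0.0]
gripper_width: 0.0854
finger_force: 0.0
```

Emit:
apply_moves(steps="-2.9 -2.7 0 0 1; -2.9 -2.7 0 0 1; 0 0 0 -5.9 0.85; 0 0 0 -5.9 0.85; 0 0 0 -5.9 0.85; 0 0 0 -5.9 0.85; 0 0 0 -5.9 0.85; 0 0 0 -5.9 0.85; 0 0 0 -5.9 0.85; 0 0 0 -5.9 0.85")

```text
time: 2.62
tool_pos: [0.4879, 0.2098, 0.2315]
tcp_rot: [0.0, -0.188, 0.982, 0.0]
wrist_force: [-0.7, 0.3, -0.2]
gripper_width: 0.0722
finger_force: 0.0
```

```bash
cat >> h.py <<'E'
def plan(x,y,z,ydeg):
    """remaining move to TCP (x,y,z) with tool y at world angle ydeg (mod 180), in tool cm / deg"""
    s,M=tool(); d=M.T@(np.array([x,y,z])-s['tool_pos'])*100
    cur=np.degrees(np.arctan2(M[1,1],M[0,1])); t=-((ydeg-cur+90)%180-90)
    print('t',round(s['time'],2),'tcp',np.round(s['tool_pos'],4),'ydir',round(cur,1),'tilt',np.round(M[:2,2],3),'q7',round(s['q'][6],2),'w',round(s['gripper_width'],4),'F',np.round(s['wrist_force'],1),'ff',np.round(s['finger_force'],1))
    print('move cm',np.round(d,2),'turn',round(t,1))
def look(n,z,mn=.2,cam='wrist',pic=None):
    i=robot.camera_info(cam); im=robot.read_camera(cam)
    if pic: cv2.imwrite('pics/'+pic,im[:,:,::-1])
    for m in robot.masks_of(n,cam)[:3]:
        if m['conf']>mn: print(n,round(m['conf'],2),np.round(m['xy']),rect(i,m['region'],z))
    return i,im
E
python3 - <<'E'
from h import *
i,im=look('sheet',.01,pic='w1.png')
for z in (0,.01,.02):
    m=robot.masks_of('sheet','wrist')[0]; print(z,rect(i,m['region'],z))
look('base',.02)
look('block',.08)
plan(.486,.21,-.001,111.6)
E
```

```text
sheet 0.89 [320. 168.] [486.6 210.   21.8 118.8  55.8]
0 [488.3 210.6  21.8 122.   57.3]
0.01 [486.6 210.   21.8 118.8  55.8]
0.02 [485.  209.3  21.8 115.5  54.2]
base 0.86 [155. 134.] [517.3  19.2   2.  140.3  89. ]
block 0.93 [454. 230.] [488.8 365.3  87.8 100.6  70.9]
t 3.07 tcp [0.4877 0.2099 0.2313] ydir 111.4 tilt [ 0. -0.] q7 1.4 w 0.0725 F [-0.1 -0.2 -0.6] ff 0.0
move cm [ 0.16  0.07 23.23] turn -0.2
```

View pics/w1.png

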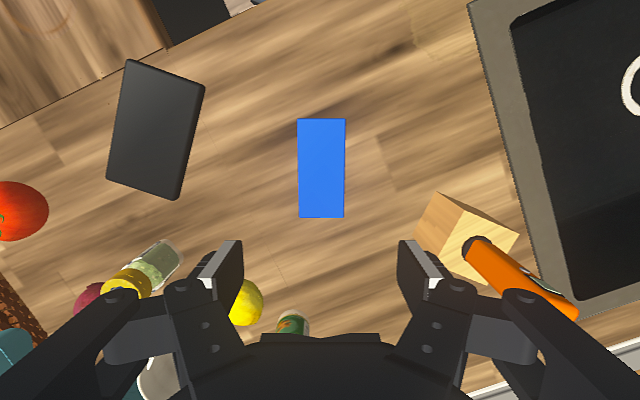

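The wrist view shows the blue sheet at (320,168), centred between the fingers, with the base at (155,134) and the block with the thermometer at (460,240). The sheet position matches to 1 mm, so I'll descend.

Emit:
apply_moves(steps="0.15 0.05 3.6 -0.2 0.85; 0 0 3.6 0 0.85; 0 0 3.6 0 0.85; 0 0 3.6 0 0.85; 0 0 3.6 0 0.85; 0 0 3 0 0.85; 0 0 1.2 0 0.85; 0 0 0.5 0 0.85; 0 0 0.3 0 0.85; 0 0 0 0 0.85")

```text
time: 3.9
tool_pos: [0.4869, 0.2101, 0.002]
tcp_rot: [0.001, -0.188, 0.982, 0.0]
wrist_force: [0.7, -0.2, -1.1]
gripper_width: 0.0727
finger_force: 0.0
```

```bash
python3 - <<'E'
from h import *
plan(.4865,.21,-.001,111.7)
E
```

```text
t 3.9 tcp [0.4869 0.2101 0.002 ] ydir 111.6 tilt [0.001 0.001] q7 1.33 w 0.0727 F [ 0.7 -0.2 -1.1] ff 0.0
move cm [0.05 0.   0.3 ] turn -0.1
```

Emit:
apply_moves(steps="0 0 0.3 0 0.85; 0 0 0 0 0.85; 0 0 0 0 0.6; 0 0 0 0 0.5; 0 0 0 0 0.4; 0 0 0 0 0.4; 0 0 0 0 0.4; 0 0 0 0 0.4; 0 0 -1 0 0.4; 0 0 -3 0 0.4")

```text
time: 4.73
tool_pos: [0.4839, 0.2088, 0.0366]
tcp_rot: [-0.003, -0.188, 0.982, -0.001]
wrist_force: [0.2, 0.5, 0.2]
gripper_width: 0.0549
finger_force: 32.6
```

```bash
python3 - <<'E'
from h import *
plan(.516,.018,.08,91.6)
look('sheet',.048,pic='w2.png'); look('base',.02)
E
```

```text
t 4.73 tcp [0.4839 0.2088 0.0366] ydir 111.7 tilt [-0.006 -0.003] q7 1.34 w 0.0549 F [0.2 0.5 0.2] ff 32.6
move cm [  4.09 -18.92  -4.3 ] turn 20.1
sheet 0.71 [320. 228.] [476.1 205.3  21.7 103.1  56.1]
base 0.75 [ 31. 146.] [514.4  54.9   6.3 140.6  35.4]
```

Emit:
apply_moves(steps="0.8 -3.8 -1.4 0 0.4; 0.8 -3.8 -1.4 0 0.4; 0.8 -3.8 -1.4 0 0.4; 0.8 -3.8 -1.4 0 0.4; 0.8 -3.7 -1.4 0 0.4; 0 0 0 5 0.4; 0 0 0 5 0.4; 0 0 0 5 0.4; 0 0 0 5 0.4; 0 0 0 0 0.4")

```text
time: 5.77
tool_pos: [0.5179, 0.019, 0.1077]
tcp_rot: [-0.001, -0.013, 1.0, -0.0]
wrist_force: [0.3, 0.1, -0.2]
gripper_width: 0.055
finger_force: 32.6
```

```bash
python3 - <<'E'
from h import *
i,im=look('sheet',.11,pic='w3.png'); look('base',.02)
plan(.516,.018,.019,91.7)
look('base',.02,cam='top')
E
```

```text
sheet 0.9 [317. 227.] [513.   18.7   1.6 109.8  59. ]
base 0.72 [316. 116.] [455.   14.5 -88.2  84.   15.4]
t 5.97 tcp [0.5183 0.0194 0.108 ] ydir 91.7 tilt [-0.001 -0.   ] q7 1.42 w 0.0551 F [ 0.2 -0.6 -1.5] ff 32.6
move cm [ 0.23 -0.14  8.9 ] turn 0.0
base 0.44 [315. 220.] [505.9  52.6   1.5  32.2  11.6]
base 0.25 [271. 163.] [678.6 177.2 -87.7  56.4  55.8]
```

View pics/w3.png

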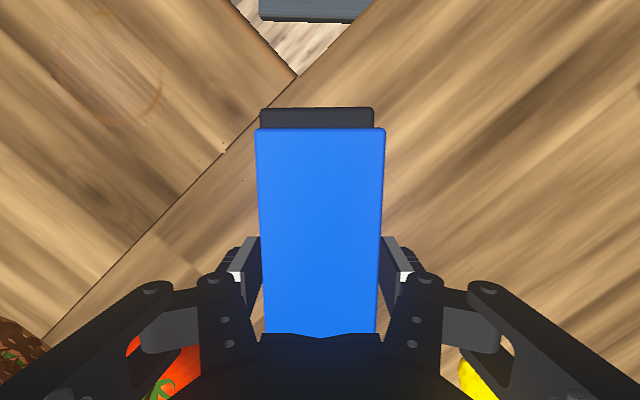

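The wrist view shows the sheet at (320,230) lying over the base, whose near end is at (316,107). They line up to within about 3 mm. I'll correct slightly and lower.

Emit:
apply_moves(steps="0.2 -0.2 2.5 0 0.4; 0 0 2.5 0 0.4; 0 0 2 0 0.4; 0 0 1 0 0.4; 0 0 0.5 0 0.4; 0 0 0.2 0 0.4; 0 0 0.1 0 0.4; 0 0 0.1 0 0.4; 0 0 0 0 0.4; 0 0 0 0 0.4")

```text
time: 6.9
tool_pos: [0.5172, 0.0173, 0.02]
tcp_rot: [0.001, -0.014, 1.0, 0.0]
wrist_force: [-0.1, 0.3, -0.5]
gripper_width: 0.0547
finger_force: 32.6
```

```bash
python3 - <<'E'
from h import *
plan(.5165,.017,.019,91.7)
E
```

```text
t 6.9 tcp [0.5172 0.0173 0.02  ] ydir 91.6 tilt [0.001 0.   ] q7 1.41 w 0.0547 F [-0.1  0.3 -0.5] ff 32.6
move cm [ 0.08 -0.02  0.1 ] turn -0.1
```

Emit:
apply_moves(steps="0 0 0.1 0 0.4; 0 0 0 0 0.4; 0 0 0 0 0.85; 0 0 0 0 0.85; 0 0 0 0 0.85; 0 0 0 0 0.85; 0 0 -2 0 0.85; 0 0 -4 0 0.85; 0 0 -4 0 0.85; 0 0 -4 0 0.85")

```text
time: 7.73
tool_pos: [0.5159, 0.0171, 0.1594]
tcp_rot: [-0.001, -0.014, 1.0, -0.0]
wrist_force: [0.0, -0.1, -0.9]
gripper_width: 0.0723
finger_force: 0.0
```

```bash
python3 - <<'E'
from h import *
look('sheet',.03); look('base',.02)
plan(.473,-.281,.17,81.4)
E
```

```text
sheet 0.78 [16.  8.] [ 375.3 -228.5   78.4   16.1   10.4]
base 0.94 [289. 162.] [517.1  16.4   1.9 139.5  84.2]
base 0.66 [538. 357.] [714.2 271.   32.9  13.4   3.4]
t 7.93 tcp [0.5174 0.0173 0.1596] ydir 91.6 tilt [0.003 0.   ] q7 1.43 w 0.0727 F [-0.2 -0.4 -0.6] ff 0.0
move cm [  5.28 -29.69  -1.06] turn 10.2
```

Emit:
apply_moves(steps="0.7 -3.7 0 0 0.85; 0.7 -3.7 0 0 0.85; 0.7 -3.7 0 0 0.85; 0.7 -3.7 0 0 0.85; 0.6 -3.7 0 0 0.85; 0.6 -3.7 -0.2 0 0.85; 0.6 -3.7 -0.2 0 0.85; 0.6 -3.7 -0.2 0 0.85; 0 0 -0.2 5 0.85; 0 0 -0.2 5 0.85")

```text
time: 8.77
tool_pos: [0.4704, -0.2836, 0.1662]
tcp_rot: [-0.002, 0.079, 0.997, 0.0]
wrist_force: [0.5, 0.8, -0.3]
gripper_width: 0.0724
finger_force: 0.0
```

```bash
python3 - <<'E'
from h import *
i,im=look('slab',.018,pic='w4.png')
t=robot.read_camera('top'); c=robot.camera_info('top')
hsv=cv2.cvtColor(t,cv2.COLOR_RGB2HSV); m=cv2.inRange(hsv,(105,120,60),(130,255,255)); m[:, :295]=0; m[:,355:]=0; m[:170]=0;m[260:]=0
print('sheet on base',rect(c,m,.03))
plan(.4744,-.281,.000,81.4)
E
```

```text
slab 0.68 [319. 189.] [ 475.6 -284.6   -8.7  119.1   56.3]
sheet on base [517.3  15.7   2.9 126.   60.2]
t 8.92 tcp [ 0.472  -0.2796  0.1666] ydir 81.7 tilt [-0.003  0.001] q7 1.87 w 0.0727 F [ 0.1 -1.3  0.3] ff 0.0
move cm [-0.31 -0.12 16.66] turn 0.3
```

View pics/w4.png

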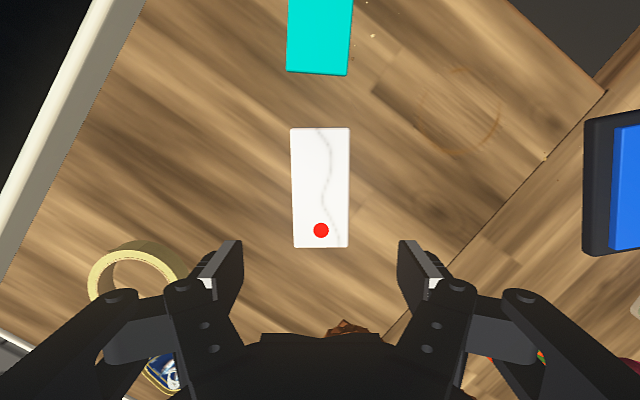

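The wrist view shows the slab at (320,188) with its red dot at (321,230), towards the gripper (+x). The sheet sits on the base, centred. I'll refine now that the arm has settled.

```bash
python3 - <<'E'
from h import *
i,im=look('slab',.018)
plan(.4744,-.283,.000,81.4)
E
```

```text
slab 0.57 [314. 183.] [ 475.8 -284.5   -8.4  118.9   55.6]
t 9.02 tcp [ 0.4727 -0.279   0.1671] ydir 81.8 tilt [-0.002  0.001] q7 1.87 w 0.0728 F [ 0.1  0.7 -0.1] ff 0.0
move cm [-0.27 -0.39 16.71] turn 0.4
```

Emit:
apply_moves(steps="-0.3 -0.5 3 0.3 0.85; 0 0 3.5 0 0.85; 0 0 3.5 0 0.85; 0 0 3 0 0.85; 0 0 2 0 0.85; 0 0 0.9 0 0.85; 0 0 0.4 0 0.85; 0 0 0.2 0 0.85; 0 0 0 0 0.85; 0 0 0 0 0.85", newtons=45)

```text
time: 9.85
tool_pos: [0.4763, -0.2859, 0.0045]
tcp_rot: [0.001, 0.075, 0.997, -0.0]
wrist_force: [0.1, -0.8, -0.9]
gripper_width: 0.0724
finger_force: 0.0
```

```bash
python3 - <<'E'
from h import *
plan(.4755,-.284,.000,81.5)
E
```

```text
t 9.85 tcp [ 0.4763 -0.2859  0.0045] ydir 81.4 tilt [ 0.002 -0.001] q7 1.86 w 0.0724 F [ 0.1 -0.8 -0.9] ff 0.0
move cm [0.11 0.17 0.45] turn -0.1
```

Emit:
apply_moves(steps="0 0.1 0.3 0 0.85; 0 0 0 0 0.85; 0 0 0 0 0.6; 0 0 0 0 0.4; 0 0 0 0 0.4; 0 0 0 0 0.4; 0 0 0 0 0.4; 0 0 0 0 0.4; 0 0 0 0 0.4; 0 0 0 0 0.4")

```text
time: 10.68
tool_pos: [0.4758, -0.2845, 0.001]
tcp_rot: [0.0, 0.075, 0.997, -0.0]
wrist_force: [-0.4, 1.2, 5.2]
gripper_width: 0.0544
finger_force: 48.3
```

```bash
python3 - <<'E'
from h import *
plan(.517,.0165,.11,91.8)
E
```

```text
t 10.68 tcp [ 0.4758 -0.2845  0.001 ] ydir 81.3 tilt [ 0.001 -0.   ] q7 1.86 w 0.0544 F [-0.4  1.2  5.2] ff 48.3
move cm [  0.45  30.38 -10.9 ] turn -10.5
```

Emit:
apply_moves(steps="0 0 -1 0 0.4; 0 0 -3 0 0.4; 0 1 -3.5 0 0.4; 0 3 -2 0 0.4; 0.1 3.8 -1.5 0 0.4; 0.1 3.8 0 0 0.4; 0.1 3.8 0 0 0.4; 0.1 3.8 0 0 0.4; 0.1 3.8 0 0 0.4; 0 3.7 0 0 0.4")

```text
time: 11.52
tool_pos: [0.5097, -0.0179, 0.1105]
tcp_rot: [-0.001, 0.076, 0.997, 0.0]
wrist_force: [1.4, -0.8, -3.5]
gripper_width: 0.0546
finger_force: 49.9
```

Emit:
apply_moves(steps="0 3 0 0 0.4; 0 0.7 0 -2 0.4; 0 0 0 -4 0.4; 0 0 0 -4 0.4; 0 0 0 -0.5 0.4; 0 0 0 0 0.4; 0 0 0 0 0.4; 0 0 0 0 0.4; 0 0 0 0 0.4; 0 0 0 0 0.4")

```text
time: 12.35
tool_pos: [0.5164, 0.0166, 0.1103]
tcp_rot: [-0.0, -0.016, 1.0, -0.0]
wrist_force: [0.3, 0.1, -3.5]
gripper_width: 0.0548
finger_force: 49.9
```

```bash
python3 - <<'E'
from h import *
i,im=look('slab',.128,pic='w5.png'); look('base',.02)
plan(.517,.0165,.033,91.8)
# dot
hsv=cv2.cvtColor(im,cv2.COLOR_RGB2HSV); m=cv2.inRange(hsv,(0,170,150),(6,255,255))|cv2.inRange(hsv,(174,170,150),(180,255,255))
n,l,st,ce=cv2.connectedComponentsWithStats(m)
for k in range(1,n):
    if st[k,4]>50: print(st[k],ce[k],onplane(i,[ce[k]],.128))
E
```

```text
slab 0.72 [318. 227.] [504.8  16.3   2.   97.9  55.2]
base 0.67 [322. 117.] [454.1  14.4 -88.1  82.8  12.7]
t 12.55 tcp [0.5164 0.0168 0.1103] ydir 91.8 tilt [-0. -0.] q7 1.48 w 0.0547 F [ 0.6 -0.4 -3.3] ff 49.9
move cm [-0.06 -0.03  7.73] turn 0.0
[306 329  28   9 181] [320.00552486 333.19337017] [[0.55160939 0.01776774 0.128     ]]
[126 336  15  21 101] [132.97029703 345.95049505] [[ 0.56176064 -0.07206056  0.128     ]]
[161 355  27  22 117] [177.69230769 363.2991453 ] [[ 0.57121303 -0.05140469  0.128     ]]
```

View pics/w5.png

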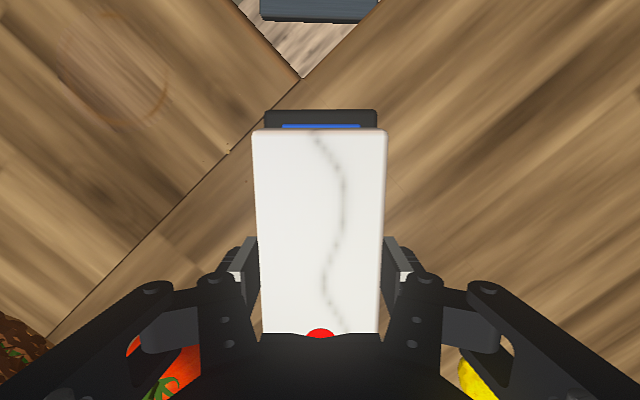

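The wrist view shows the slab square over the sheet (blue strip at (320,126)) and the base at (320,117), dot towards +x. I'll lower it gently.

Emit:
apply_moves(steps="0 0 2 0 0.4; 0 0 2 0 0.4; 0 0 1.8 0 0.4; 0 0 1 0 0.4; 0 0 0.5 0 0.4; 0 0 0.3 0 0.4; 0 0 0.1 0 0.4; 0 0 0.1 0 0.4; 0 0 0 0 0.4; 0 0 0 0 0.4")

```text
time: 13.38
tool_pos: [0.5169, 0.0168, 0.0329]
tcp_rot: [0.001, -0.016, 1.0, 0.0]
wrist_force: [-0.2, -0.1, -3.3]
gripper_width: 0.0546
finger_force: 49.8
```

```bash
python3 - <<'E'
from h import *
plan(.517,.0165,.031,91.8)
E
```

```text
t 13.38 tcp [0.5169 0.0168 0.0329] ydir 91.8 tilt [0.001 0.   ] q7 1.47 w 0.0546 F [-0.2 -0.1 -3.3] ff 49.8
move cm [-0.01 -0.03  0.19] turn 0.0
```

Emit:
apply_moves(steps="0 0 0.1 0 0.4; 0 0 0.1 0 0.4; 0 0 0 0 0.4; 0 0 0 0 0.4; 0 0 0 0 0.6; 0 0 0 0 0.75; 0 0 0 0 0.85; 0 0 0 0 0.85; 0 0 0 0 0.85; 0 0 -1 0 0.85")

```text
time: 14.22
tool_pos: [0.5154, 0.0167, 0.0393]
tcp_rot: [-0.002, -0.016, 1.0, -0.0]
wrist_force: [-0.8, 1.1, -0.7]
gripper_width: 0.0727
finger_force: 0.0
```

Emit:
apply_moves(steps="0 0 -3 0 0.85; 0 0 -4 0 0.85; 0 0 -4 0 0.85; 0 0 -4 0 0.85; 0 0 -4 0 0.85; 0 0 -4 0 0.85; 0 0 0 0 0.85; 0 0 0 0 0.85; 0 0 0 0 0.85; 0 0 0 0 0.85")

```text
time: 15.05
tool_pos: [0.515, 0.0166, 0.269]
tcp_rot: [-0.002, -0.016, 1.0, -0.0]
wrist_force: [-0.1, 0.6, -0.8]
gripper_width: 0.0728
finger_force: 0.0
```

```bash
cat >> h.py <<'E'
def dot(i,im,z=.048,cen=(.557,.018)):
    hsv=cv2.cvtColor(im,cv2.COLOR_RGB2HSV); m=cv2.inRange(hsv,(0,150,120),(8,255,255))|cv2.inRange(hsv,(172,150,120),(180,255,255))
    n,l,st,ce=cv2.connectedComponentsWithStats(m)
    for k in range(1,n):
        p=onplane(i,[ce[k]],z)[0]
        if np.hypot(*(p[:2]-cen))<.04 and st[k,4]>8: print('dot',st[k,4],np.round(ce[k],1),np.round(p,4))
E
python3 - <<'E'
from h import *
i,im=look('slab',.048,pic='w6.png'); dot(i,im); look('base',.02); 
look('block',.08); look('probe',.19)
plan(.485,.365,.3,91.8)
E
```

```text
slab 0.86 [319. 170.] [516.3  15.9   2.3 122.7  57.7]
dot 116 [320.1 205.6] [0.5575 0.0182 0.048 ]
base 0.59 [344. 154.] [517.5  16.3   1.8 139.   84.4]
block 0.56 [609. 162.] [491.2 328.1  88.4  84.2  64.8]
probe 0.38 [607. 160.] [477.6 224.6  88.6  56.5  42.9]
t 15.45 tcp [0.5163 0.0168 0.2698] ydir 91.8 tilt [-0.001 -0.   ] q7 1.48 w 0.0725 F [-0.5  1.4  0. ] ff 0.0
move cm [ 2.02 34.91 -3.02] turn 0.0
```

View pics/w6.png

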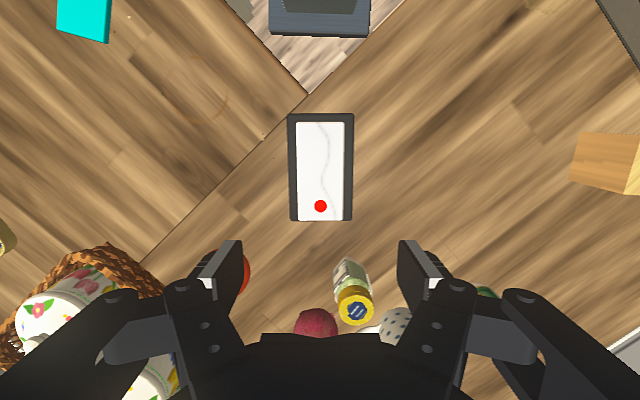

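The wrist view shows the slab (320,167) centred on the base (320,167), with the dot at (320,206), world (0.5575, 0.018). The stack is done. Next I'll go over the thermometer, which is off to the right.

Emit:
apply_moves(steps="0.2 3.8 -0.4 0 0.85; 0.2 3.8 -0.4 0 0.85; 0.2 3.8 -0.4 0 0.85; 0.2 3.8 -0.4 0 0.85; 0.2 3.8 -0.4 0 0.85; 0.2 3.8 -0.4 0 0.85; 0.2 3.8 0 0 0.85; 0.2 3.8 0 0 0.85; 0.2 3.8 0 0 0.85; 0 0 0 0 0.85")

```text
time: 16.28
tool_pos: [0.4844, 0.3688, 0.2945]
tcp_rot: [-0.0, -0.022, 1.0, 0.004]
wrist_force: [-1.0, 1.1, 0.7]
gripper_width: 0.0724
finger_force: 0.0
```

Emit:
apply_moves(steps="0 0 0 0 0.6; 0 0 0 0 0.6; 0 0 0 0 0.6; 0 0 0 0 0.6; 0 0 0 0 0.6; 0 0 0 0 0.6; 0 0 0 0 0.6; 0 0 0 0 0.6; 0 0 0 0 0.6; 0 0 0 0 0.6")

```text
time: 17.12
tool_pos: [0.4875, 0.358, 0.2943]
tcp_rot: [0.0, -0.016, 1.0, 0.0]
wrist_force: [0.6, 0.1, -0.8]
gripper_width: 0.0513
finger_force: 0.0
```

```bash
python3 - <<'E'
from h import *
i,im=look('block',.08,pic='w7.png'); look('probe',.195)
plan(.485,.365,.141,91.8)
E
```

```text
block 0.84 [333. 162.] [489.8 382.9  -1.4  72.3  65.1]
probe 0.93 [349. 195.] [481.8 380.4  12.1  45.2  27.7]
t 17.32 tcp [0.4875 0.3581 0.2943] ydir 91.8 tilt [-0. -0.] q7 0.84 w 0.0514 F [-0.4  0.  -0.2] ff 0.0
move cm [ 0.22  0.7  15.33] turn 0.0
```

View pics/w7.png

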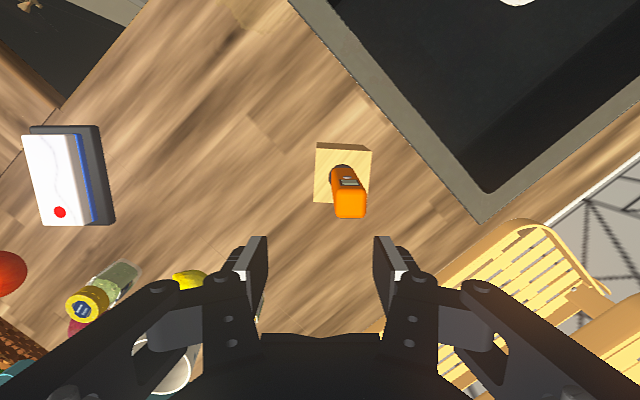

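The wrist view shows the block top at (342,177) and the handle top at (351,206), with the display towards -x and the faces nearly aligned with the world axes. I'll fit the known block and handle shape to the masks in each camera.

```bash
cat > fit.py <<'E'
from h import *
from scipy.optimize import minimize
def proj(i,P):
    c=(P-i['position'])@rot(i['rotation']); return np.c_[i['cx']+i['fx']*c[:,0]/-c[:,2], i['cy']+i['fy']*c[:,1]/c[:,2]]
def box(x,y,t,w,z0,z1):
    a=np.array([[sx*w/2,sy*w/2] for sx in(-1,1) for sy in(-1,1)])@np.array([[np.cos(t),np.sin(t)],[-np.sin(t),np.cos(t)]])+[x,y]
    return np.vstack([np.c_[a,np.full(4,z)] for z in(z0,z1)])
def hull(i,P,S=4):
    m=np.zeros((400*S,640*S),np.uint8); h=cv2.convexHull(((proj(i,P)+.5)*S).astype(np.float32)).astype(np.int32)
    cv2.fillConvexPoly(m,h,1); return cv2.resize(m.astype(np.float32),(640,400),interpolation=cv2.INTER_AREA)
def fit(cam,x0=(.49,.384),dz=0):
    i=robot.camera_info(cam); im=robot.read_camera(cam)
    M=[robot.masks_of(n,cam) for n in('block','probe')]
    B,Pm=[next((m['region'] for m in ms if m['conf']>.3 and np.hypot(*(np.array(m['xy'])-proj(i,np.array([[*x0,.1+dz]]))[0]))<45),None) for ms in M]
    def hand(v): return hull(i,box(v[0],v[1],v[2],.026,.086+dz,.195+dz))
    def blk(v): return hull(i,box(v[0],v[1],v[2],.064,0,.08))
    out={}
    def run(f,mask,v0):
        iou=lambda v:-np.minimum(f(v),mask).sum()/np.maximum(f(v),mask).sum()
        best=None
        for t in (-.2,0,.2):
            r=minimize(iou,[*v0,t],method='Nelder-Mead',options=dict(initial_simplex=[[v0[0],v0[1],t],[v0[0]+.01,v0[1],t],[v0[0],v0[1]+.01,t],[v0[0],v0[1],t+.1]],maxfev=90))
            if best is None or r.fun<best.fun: best=r
        return np.round([*best.x[:2],np.degrees(best.x[2]),best.fun],4)
    if Pm is not None: print(cam,'handle',run(hand,Pm.astype(np.float32),x0))
    if B is not None and Pm is not None: print(cam,'block',run(lambda v:np.maximum(blk(v),Pm),np.maximum(B,Pm).astype(np.float32),x0))
E
time python3 - <<'E'
from fit import *
fit('wrist'); fit('scene'); fit('top')
plan(.49,.384,.2,91.8)
E
```

```text
wrist handle [ 0.4913  0.3816 13.5375 -0.9148]
wrist block [ 0.493   0.3829 -1.5473 -0.9854]
scene handle [ 0.4874  0.3842 18.8435 -0.8278]
scene block [ 0.4911  0.3829 -2.6167 -0.9507]
t 17.77 tcp [0.4875 0.358  0.2943] ydir 91.8 tilt [ 0. -0.] q7 0.84 w 0.0511 F [-0.2 -0.6  0.7] ff 0.0
move cm [-0.33  2.59  9.43] turn 0.0
real	0m12.113s
user	0m9.357s
sys	0m1.598s
```

Emit:
apply_moves(steps="-0.5 2.5 0 0 0.7; 0 0 0 0 0.7; 0 0 0 0 0.7; 0 0 0 0 0.7; 0 0 0 0 0.7; 0 0 0 0 0.7; 0 0 0 0 0.7; 0 0 0 0 0.7; 0 0 0 0 0.7; 0 0 0 0 0.7")

```text
time: 18.6
tool_pos: [0.4917, 0.383, 0.2943]
tcp_rot: [0.0, -0.016, 1.0, -0.0]
wrist_force: [0.9, -0.1, -0.2]
gripper_width: 0.0598
finger_force: 0.0
```

```bash
python3 - <<'E'
import fit; from fit import *
import re
# handle + collar in the silhouette
src=open('fit.py').read().replace("return hull(i,box(v[0],v[1],v[2],.026,.086+dz,.195+dz))",
 "return np.maximum(hull(i,box(v[0],v[1],v[2],.026,.086+dz,.195+dz)),hull(i,np.vstack([box(v[0],v[1],a,.0226*1.03,.08+dz,.086+dz) for a in (0,.39,.785,1.18)])))")
open('fit.py','w').write(src); exec(src)
fit('wrist'); fit('scene')
plan(.4925,.383,.145,91.8)
im=robot.read_camera('wrist'); i=robot.camera_info('wrist'); c=proj(i,np.array([[.4925,.383,.195]]))[0]; print(c)
x,y=c.astype(int); x0=max(0,x-60);y0=max(0,y-60)
cv2.imwrite('pics/w8.png',cv2.resize(im[y0:y0+120,x0:x0+120],(600,600),interpolation=cv2.INTER_CUBIC)[:,:,::-1])
E
```

```text
wrist handle [ 0.4917  0.3831  2.3716 -0.9027]
wrist block [ 0.4926  0.383  -2.0177 -0.9697]
scene handle [ 0.492   0.3805 18.7662 -0.9085]
scene block [ 0.4919  0.3811 -3.2953 -0.969 ]
t 18.9 tcp [0.4917 0.3832 0.2943] ydir 91.8 tilt [-0. -0.] q7 0.82 w 0.0601 F [-0.5  0.2  0.1] ff 0.0
move cm [-0.08 -0.02 14.93] turn 0.0
[319.64285713 198.3581137 ]
```

View pics/w8.png

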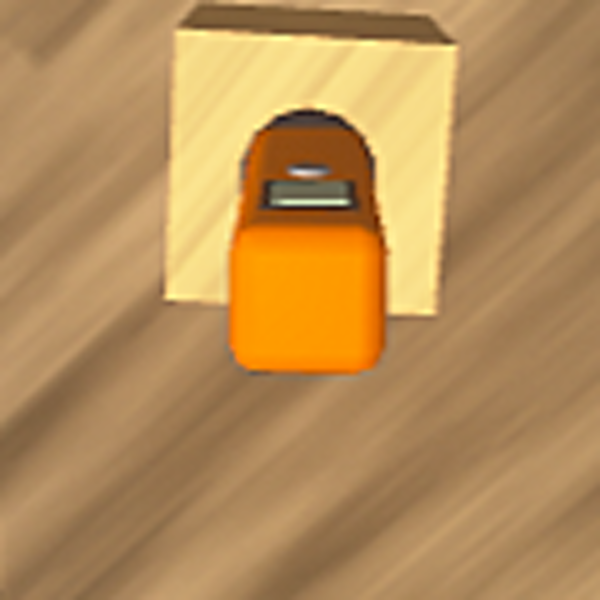

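The handle is square to the fingers, with its top centred at crop (308,300), which is where I expected it. I'll descend to grip at handle height ~0.16 m.

Emit:
apply_moves(steps="-0.1 0 3 0 0.7; 0 0 3.5 0 0.7; 0 0 3.5 0 0.7; 0 0 3 0 0.7; 0 0 1.5 0 0.7; 0 0 0.6 0 0.7; 0 0 0.2 0 0.7; 0 0 0 0 0.7; 0 0 0 0 0.7; 0 0 0 0 0.7", newtons=40)

```text
time: 19.78
tool_pos: [0.4937, 0.384, 0.143]
tcp_rot: [0.001, -0.016, 1.0, 0.001]
wrist_force: [-0.7, 1.0, 0.2]
gripper_width: 0.0599
finger_force: 0.0
```

```bash
python3 - <<'E'
from fit import *
plan(.4923,.383,.141,91.8)
E
```

```text
t 19.78 tcp [0.4937 0.384  0.143 ] ydir 91.8 tilt [0.002 0.002] q7 0.79 w 0.0599 F [-0.7  1.   0.2] ff 0.0
move cm [ 0.14 -0.1   0.2 ] turn 0.0
```

Emit:
apply_moves(steps="0 0 0.1 0 0.5; 0 0 0 0 0.3; 0 0 0 0 0.1; 0 0 0 0 0.1; 0 0 0 0 0.1; 0 0 0 0 0.1; 0 0 0 0 0.1; 0 0 0 0 0.1; 0 0 0 0 0.1; 0 0 0 0 0.1")

```text
time: 20.62
tool_pos: [0.4931, 0.3836, 0.141]
tcp_rot: [0.0, -0.016, 1.0, 0.0]
wrist_force: [-0.3, -1.1, 5.8]
gripper_width: 0.0256
finger_force: 40.1
```

```bash
python3 - <<'E'
from fit import *
plan(.4923,.383,.141,91.8)
E
```

```text
t 20.62 tcp [0.4931 0.3836 0.141 ] ydir 91.8 tilt [0.001 0.001] q7 0.79 w 0.0256 F [-0.3 -1.1  5.8] ff 40.1
move cm [ 0.08 -0.06  0.  ] turn 0.0
```

Emit:
apply_moves(steps="0 0 -1 0 0.1; 0 0 -2.5 0 0.1; 0 0 -3 0 0.1; 0 0 -3 0 0.1; 0 0 -2.5 0 0.1; 0 0 0 0 0.1; 0 0 0 0 0.1; 0 0 0 0 0.1; 0 0 0 0 0.1; 0 0 0 0 0.1")

```text
time: 21.45
tool_pos: [0.4917, 0.3823, 0.2584]
tcp_rot: [-0.001, -0.016, 1.0, -0.001]
wrist_force: [-0.4, 0.3, -0.8]
gripper_width: 0.0255
finger_force: 40.4
```

Emit:
apply_moves(steps="-0.5 -3.6 0 0 0.1; -0.5 -3.6 0 0 0.1; -0.5 -3.6 0 0 0.1; -0.5 -3.6 0 0 0.1; -0.5 -3.6 0 0 0.1; -0.5 -3.6 0 0 0.1; -0.5 -3.6 0 0 0.1; -0.5 -3.6 0 0 0.1; -0.5 -3.6 0 0 0.1; -0.5 -3.6 0 0 0.1")

```text
time: 22.28
tool_pos: [0.5535, 0.0231, 0.2592]
tcp_rot: [-0.001, -0.016, 1.0, -0.0]
wrist_force: [1.2, 0.3, -1.2]
gripper_width: 0.0256
finger_force: 40.4
```

```bash
python3 - <<'E'
from fit import *
plan(.5575,.018,.23,91.8)
i,im=look('slab',.048); dot(i,im); look('base',.02)
for c in ('scene','top'):
    i,im=look('slab',.048,cam=c); dot(i,im)
    for m in robot.masks_of('probe',c)[:1]: print(m['conf'],np.round(m['xy']),m['region'].sum())
E
```

```text
t 22.28 tcp [0.5535 0.0231 0.2592] ydir 91.8 tilt [-0.002 -0.   ] q7 1.46 w 0.0256 F [ 1.2  0.3 -1.2] ff 40.4
move cm [-0.38 -0.53  2.92] turn 0.0
slab 0.7 [314. 138.] [516.9  16.    1.3 119.9  57.6]
dot 131 [315.4 175.8] [0.5576 0.018  0.048 ]
base 0.65 [347. 127.] [518.1  16.5   2.2 140.   83.3]
slab 0.8 [326. 190.] [514.5  20.5   1.7 122.5  64. ]
0.45 [323. 154.] 170
slab 0.62 [317. 226.] [485.9  38.    1.4  62.8  11.2]
```

Emit:
apply_moves(steps="-0.2 -0.2 1.5 0 0.1; 0 0 2 0 0.1; 0 0 2 0 0.1; 0 0 1 0 0.1; 0 0 0 0 0.1; 0 0 0 0 0.1; 0 0 0 0 0.1; 0 0 0 0 0.1; 0 0 0 0 0.1; 0 0 0 0 0.1")

```text
time: 23.62
tool_pos: [0.5568, 0.0231, 0.1962]
tcp_rot: [0.001, -0.016, 1.0, 0.0]
wrist_force: [0.7, -0.1, -1.8]
gripper_width: 0.0256
finger_force: 40.4
```

```bash
python3 - <<'E'
from fit import *
plan(.5576,.018,.184,91.8)
i=robot.camera_info('wrist'); im=robot.read_camera('wrist'); cv2.imwrite('pics/w9.png',im[:,:,::-1]); dot(i,im)
s,M=tool(); 
for h in (0,.028,.075,.081): print(h,proj(i,s['tool_pos'][None]+np.array([[0,0,h-.136]])))
hsv=cv2.cvtColor(im,cv2.COLOR_RGB2HSV)
# dark collar / brass tip / sleeve horizontal extents along the handle column
for r in range(150,330,6):
    row=im[r,270:370].astype(int); print(r,' '.join('%d,%d,%d'%tuple(row[k]) for k in range(30,72,4)))
E
```

```text
t 23.62 tcp [0.5568 0.0231 0.1962] ydir 91.8 tilt [0.002 0.   ] q7 1.46 w 0.0256 F [ 0.7 -0.1 -1.8] ff 40.4
move cm [-0.06 -0.51  1.22] turn 0.0
dot 136 [313.1 183. ] [0.5561 0.0165 0.048 ]
0 [[319.88244919 186.5926087 ]]
0.028 [[319.87244977 194.2601988 ]]
0.075 [[319.8500039  211.47177858]]
0.081 [[319.84643657 214.20721837]]
150 252,251,249 252,251,249 252,251,249 251,250,248 235,233,228 251,250,248 252,251,249 252,251,249 252,251,248 252,251,249 252,251,249
156 252,251,249 252,251,249 252,251,249 251,250,248 238,236,231 250,249,246 252,251,248 252,251,249 252,251,249 251,251,248 252,251,249
162 252,251,249 251,251,248 252,251,248 251,251,249 250,249,247 237,235,230 251,250,248 252,251,248 251,251,249 251,251,249 252,252,250
168 251,251,248 251,251,248 251,251,248 251,251,249 252,251,248 248,247,244 246,245,241 251,251,248 251,251,248 252,251,248 252,252,249
174 251,250,248 251,251,248 251,251,248 251,251,249 251,252,249 251,250,247 245,244,239 248,247,243 251,251,248 252,251,248 252,252,250
180 251,250,247 251,250,248 254,147,139 254,49,37 254,48,38 255,33,21 251,253,250 243,241,
[... 2087 characters left out ...]
,124,0 246,123,0
294 253,141,0 253,141,0 253,140,0 253,138,0 253,139,0 253,139,0 253,138,0 253,139,0 253,139,0 253,138,0 253,137,0
300 254,145,0 254,144,0 254,145,0 254,145,0 254,144,0 254,144,0 254,144,0 254,144,0 254,144,0 254,144,0 254,143,0
306 254,145,0 254,145,0 254,145,0 254,144,0 254,144,0 254,145,0 254,144,0 254,144,0 254,145,0 254,144,0 254,142,0
312 254,145,0 254,145,0 254,144,0 254,143,0 254,143,0 254,143,0 254,143,0 254,143,0 254,143,0 254,142,0 253,141,0
318 254,144,0 254,144,0 254,144,0 254,144,0 254,142,0 254,143,0 254,144,0 254,143,0 254,143,0 254,142,0 254,143,0
324 254,144,0 254,144,0 254,145,0 254,143,0 254,144,0 254,143,0 254,141,0 254,141,0 254,142,0 254,143,0 254,142,0
```

The tip shows at wrist (320,186), as predicted, with the dot to its left at (313,183). I'll shift 5 mm sideways and close most of the gap.

Emit:
apply_moves(steps="-0.1 -0.5 0 0 0.1; 0 0 0.4 0 0.1; 0 0 0.3 0 0.1; 0 0 0.1 0 0.1; 0 0 0 0 0.1; 0 0 0 0 0.1; 0 0 0 0 0.1; 0 0 0 0 0.1; 0 0 0 0 0.1; 0 0 0 0 0.1")

```text
time: 24.5
tool_pos: [0.5575, 0.0181, 0.1874]
tcp_rot: [0.0, -0.016, 1.0, 0.0]
wrist_force: [-0.0, 0.4, -1.7]
gripper_width: 0.0256
finger_force: 40.4
```

```bash
cat > fin.py <<'E'
from fit import *
plan(.5576,.018,.178,91.8)
i=robot.camera_info('wrist'); im=robot.read_camera('wrist'); dot(i,im)
hsv=cv2.cvtColor(im,cv2.COLOR_RGB2HSV)
y,x=np.where(((hsv[:,:,0]<8)|(hsv[:,:,0]>172))&(hsv[:,:,1]>150)&(hsv[:,:,2]>120)); k=(abs(x-318)<20)&(abs(y-185)<25); print('dot box',x[k].min(),x[k].max(),y[k].min(),y[k].max())
y,x=np.where((hsv[:,:,0]>15)&(hsv[:,:,0]<35)&(hsv[:,:,1]>110)); k=(abs(x-320)<14)&(abs(y-186)<12); print('brass',x[k].min(),x[k].max(),y[k].min(),y[k].max())
s,M=tool(); print('exp dot px',proj(i,np.array([[.5576,.018,.048]])),'exp tip px',proj(i,s['tool_pos'][None]+np.array([[0,0,-.136]])))
print([np.round(robot.sense()['wrist_force'],2)])
E
python3 fin.py
```

```text
t 24.5 tcp [0.5575 0.0181 0.1874] ydir 91.8 tilt [0. 0.] q7 1.46 w 0.0256 F [-0.   0.4 -1.7] ff 40.4
move cm [-0.01 -0.02  0.94] turn 0.0
dot 101 [319.7 183.3] [0.5548 0.0178 0.048 ]
dot box 312 327 178 191
brass 315 325 184 189
exp dot px [[319.77131082 186.2958883 ]] exp tip px [[319.92319901 186.97231321]]
[array([-0.21,  0.05, -1.48])]
```

The tip is centred over the dot: brass (320,186), dot box centre ≈(320,186). I'll press slowly.

Emit:
apply_moves(steps="0 0 0.2 0 0.1; 0 0 0.2 0 0.1; 0 0 0.1 0 0.1; 0 0 0.1 0 0.1; 0 0 0.1 0 0.1; 0 0 0.1 0 0.1; 0 0 0.1 0 0.1; 0 0 0 0 0.1; 0 0 0 0 0.1; 0 0 0 0 0.1")

```text
time: 25.38
tool_pos: [0.5575, 0.0181, 0.1785]
tcp_rot: [0.0, -0.016, 1.0, 0.0]
wrist_force: [0.3, 0.5, -0.1]
gripper_width: 0.0257
finger_force: 40.6
```

```bash
python3 - <<'E'
from fit import *
plan(.5576,.018,.178,91.8)
F=[]
for k in range(5): robot.read_camera('wrist'); F.append(robot.sense()['wrist_force'])
print(np.mean(F,0),np.std(F,0))
plan(.5576,.018,.178,91.8)
E
```

```text
t 25.38 tcp [0.5575 0.0181 0.1785] ydir 91.8 tilt [0. 0.] q7 1.46 w 0.0257 F [ 0.3  0.5 -0.1] ff 40.6
move cm [-0.01 -0.01  0.05] turn 0.0
[0.06215896 0.2100336  0.6404366 ] [0.35805842 0.25781248 0.40671217]
t 25.63 tcp [0.5575 0.0181 0.1784] ydir 91.8 tilt [0. 0.] q7 1.46 w 0.0258 F [-0.4 -0.   0.8] ff 40.6
move cm [-0.01 -0.01  0.04] turn 0.0
```

```bash
python3 - <<'E'
from fit import *
look('slab',.048); look('base',.02)
plan(.5576,.018,.178,91.8)
print(robot.job_done())
E
```

```text
slab 0.75 [320. 134.] [517.   16.5   2.3 120.5  57. ]
base 0.6 [353. 126.] [517.4  16.3   2.8 140.2  85. ]
t 25.83 tcp [0.5575 0.0181 0.1784] ydir 91.8 tilt [0. 0.] q7 1.46 w 0.0256 F [ 0.5 -0.2  1. ] ff 40.6
move cm [-0.01 -0.01  0.04] turn 0.0
the job is handed in; nothing more can be done
None
```

I handed the job in at 25.8 s: the blue sheet and marble slab are stacked on the base within about 1 mm, and the thermometer is held upright on the red dot with about 2 N (tip about half way in); no pass/fail verdict came back.

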